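Seat a separation column in a V-block cradle and clamp it against its end stop

TASK

Put the steel column with the blue end nuts into the V-block cradle: lower it gently until you feel the V-blocks take it while you still hold it, then let go so that it settles and centres itself. Then push the tailstock by its red handle so that its pad slides the column along the V-blocks fully home against the end stop, press it there with about 10 N, over what the sliding itself takes, for a moment (the column must never bear on the stop with more than 15 N, nor on the cradle with more than 25 N), and leave it clamped between pad and stop. Leave the orange-ended column and the other things on the bench alone.

Things in the scene. Friction and masses are not known exactly. Their poses are not given: they have to be found in the camera images.
- column_blue: the column to load: steel tube 26 mm in diameter, 150 mm long, with a blue hexagonal nut at each end (34 mm across flats, 20 mm long; 110 mm between the nuts, a blue ring beside each). About 0.3 kg. Origin at the middle of its axis; y along the axis. It lies on flats of its nuts, axis 17 mm above the bench. Both ends alike, either way round is right.
- column_orange: a second column of the same make and size with orange nuts and rings, origin and axes likewise; to be left where it lies (blue and orange may change places from start to start)
- cradle: the V-block cradle, fixed to the bench: grey base plate 110 mm (x) by 275 mm (y from -167 to +108 mm), 10 mm thick. Origin on the bench under the middle between its two V-blocks; z up, y along the V groove towards the end stop
- v_seat (a point): midpoint between the V-blocks on the axis of a seated column: 60 mm above the cradle's origin. The two dark 90-degree V-blocks (62 mm wide, 10 mm long, tops 62 mm high, V mouths 41 mm wide) stand at the cradle's y = -34 to -24 and +24 to +34 mm: 48 mm is open between them for fingers, down to the base plate. The nuts stay outside the blocks.
- stop: the end stop, a grey bracket on the cradle, 74 to 84 mm (y) from its origin; axes as the cradle's, 79 mm high. The column must bear on its round steel button (22 mm across, axis 60 mm up). Its set screw stands out 0 to 8 mm towards -y, not measured: find it by feel. Origin: the button's face if fully screwed in, at bench height.
- tailstock (a joint): how far the blue tailstock has slid from its rear end towards the end stop (cradle's +y), m, 0 to 0.050; starts between 0 and 0.008. It rubs with about 4 N, and sliding a seated column along the V-blocks takes another 2 to 4 N; it has no spring and stays where it is left.
- tail_pad (a point): middle of the round steel pad (22 mm across) on the tailstock that pushes on the column's rear end, 60 mm above the bench, facing the cradle's +y; 106 mm behind the cradle's origin (y = -106 mm) when the tailstock is at 0
- tail_handle (a point): point in the red upright handle tab of the tailstock, 100 mm above the bench; 30 mm behind the pad. The tab is 12 mm thick along the cradle's y and 30 mm wide in x, free to grip from 76 to 114 mm above the bench.
- timer: white bench timer, 64 x 64 x 20 mm, origin under its middle; bystander
- dropper: white dropper bottle with a red cap, 31 mm wide, 88 mm high, origin under its middle; bystander
- tape: roll of orange tape lying flat, 58 mm across, 19 mm high, origin under its middle; bystander

How it is judged:
By the outcome, as a careful person would: the job done as asked, in the order asked, and still so for the second after the job is handed in, with the robot touching nothing.
It also fails if it takes over 72 s, if anything falls off the work surface, if the arm or the gripper's body presses on something with over 40 N, if the wrist force passes 120 N, or if a joint passes its speed limit or range.

ROBOT

A 6-joint arm with a two-finger parallel gripper is mounted at the origin on a cart in front of the work surface, level with it; the furniture and walls round the work are solid. World frame = base frame: x ahead of the robot, y to its left, z up, the work surface at z = 0. Lengths are in mm, angles in rad, forces in N, time in s.
With the tool pointing down it reaches from about 400 to 825 mm from the base axis. Payload 7 kg.
Tool frame: the origin (TCP) lies at the centre of the arm's flange, where the gripper is bolted on; the fingertips stand 173 mm ahead of it and the grasp point (between the pads) lies 155 mm ahead of it; z points along the fingers, y is the line along which they close (so a half turn about z gives the same grasp; the last joint's range is limited). The gripper opens to 85 mm and grips with 20 to 120 N. Pads are 22 mm wide; open, the fingers measure 114 mm over their backs; the gripper's body (76 mm by 85 mm) begins 54 mm behind the grasp point. The pads swing forward as they close: fully open they stand 13 mm farther back than shut.
Start: joints at [-0.844, 0.359, 0.012, 0, -1.224, -0.288], TCP at [286.748, -611.041, 404.702] pointing down, gripper open.
Joint ranges: [-3.07, 3.07], [-1.43, 2.12], [-1.02, 1.25], [-3.03, 1.67], [-3.05, -0], [-3.03, 3.03]. Speed limits (rad/s): [2.39, 2.39, 3.01, 3.14, 3.14, 3.14].

INTERFACE

Orientations are given as a unit quaternion [x, y, z, w].
In Python, from bench import * gives the robot as it stands.
- The arm moves only by the shell command python3 -m creep 'ROWS' [OPENING] [FORCE]. ROWS is a JSON list of rows, 1 to 8 of them, each an object with the fields tx, ty, tz (the shift in fractions of the full range, 1 being 200 mm), drx, dry, drz (a rotation vector in shares of 60 degrees (1.0 is 60 degrees)); a field left out counts as zero; each row shifts and turns the commanded pose from where the row before left it, along the tool's axes as they then stand; what a row does not reach is not made up. A row lasts 1/12 s, in which the tool goes at most 41.7 mm and 0.125 rad, less where a joint would pass 70% of its speed; a pose out of reach is approached as far as the arm can. OPENING is the finger opening in mm, set as the command begins (- or left out keeps the last). The fingers move at their own pace and stop on an object; FORCE is the grip in N (left out, the last holds). Time passes only in rows, so rows that do not move let the fingers close. It prints the time, the measured TCP pose, the force, the opening and the grip force at its end. A shift or turn number past 1, either way, is cut back to 1. Input that does not fit is refused with a message, and nothing moves.
- read_state(): the state, without advancing time (a new reading comes with each control period).
- grab_frame(name): name is "scene" or "top"; returns the picture (480x640x3 uint8, red, green, blue); there is no depth.
- get_calibration(name): a dict with "vertical_fov" (degrees; the focal length in pixels is half the picture's height over the tangent of half this angle, whatever the lens; pixels are square), "cx", "cy" (the principal point, pixels), "R" (3x3) and "t" (3): a world point X has camera coordinates R X + t. Camera axes: x right, y down, z forward; pixel columns grow to the right and rows downward; lengths in mm; the calibration is good to about 2 mm. A picture is of the moment at which its call begins. get_calibration takes no time and is no camera call.
- close_job(): hands the job in; it is judged then, once.
Trained networks look in the newest picture that a camera, given by its name, has taken for a name from the list of things; names that differ only in an ending like _2 or _b are one class to them, and where a whole thing is asked for, a point or a joint stands for the part that bears it (a point fixed in the world has none). Each returns a list of dicts, best first, with "confidence" (0 to 1); they miss things now and then, are a little off and sometimes report something else, mostly with a low value. They report only what shows in the picture. A call takes as long as a camera call.
- spot_in(camera, target): "rect" ([left, top, width, height] in pixels, round what is visible of it).
The state is a dict: "time": time; "q": joint angles; "dq": joint speeds; "effort": joint torques, N m; "tool_pos": TCP position; "tool_rot": TCP orientation; "ft_force": force on the tool from outside, world axes, zero at the start; "moment": the same for the moment, N m; "finger_gap": finger opening in mm; "grip_force": force on a finger pad.
Only numpy, scipy, OpenCV 4.12 (cv2) and the standard library are available. Lean on these libraries where they do the work, as an engineer would, in place of code of your own. Each camera call takes 0.05 s, during which the arm holds its last target. There are 200 camera calls.

## Working session

There is one attempt and no reset: what is moved stays moved. The work goes in short steps, Python scripts to look and compute and a shell command to move; the robot and the scene stay as the last step left them, time stands still between calls to the robot, and variables do not carry over. Pictures are saved under pics/ and viewed, at most 13 in all, crops included, and the job is handed in when it is done.

```bash
mkdir -p pics; ls; cat > h.py <<'E'
from bench import *
import numpy as np, cv2
def cal(n):
    c=get_calibration(n); f=240/np.tan(np.radians(c["vertical_fov"])/2)
    return f,c["cx"],c["cy"],np.array(c["R"]),np.array(c["t"]).ravel()
def proj(n,X):
    f,cx,cy,R,t=cal(n); p=R@np.array(X,float)+t; return np.array([cx+f*p[0]/p[2],cy+f*p[1]/p[2]])
def ray(n,uv):
    f,cx,cy,R,t=cal(n); d=R.T@np.array([(uv[0]-cx)/f,(uv[1]-cy)/f,1]); return -R.T@t,d/np.linalg.norm(d)
def onz(n,uv,z):
    o,d=ray(n,uv); return o+d*(z-o[2])/d[2]
def tri(obs):
    A=np.zeros((3,3));b=np.zeros(3);P=[]
    for n,uv in obs:
        o,d=ray(n,uv);M=np.eye(3)-np.outer(d,d);A+=M;b+=M@o
    X=np.linalg.solve(A,b)
    return X,[np.round(proj(n,X)-uv,1) for n,uv in obs]
E
python3 - <<'E'
from h import *
np.set_printoptions(suppress=True,precision=1)
for n in("scene","top"):
    im=grab_frame(n); cv2.imwrite(f"pics/{n}0.png",im[:,:,::-1]); np.save(f"pics/{n}0.npy",im)
    c=get_calibration(n);print(n,c["vertical_fov"],"cam at",-np.array(c["R"]).T@np.array(c["t"]))
    for o in("column_blue","column_orange","cradle","stop","tailstock","tail_pad","tail_handle","timer","dropper","tape"):
        print(o,[(np.round(d["rect"],0).tolist(),round(d["confidence"],2)) for d in spot_in(n,o)[:2]])
s=read_state();print(s)
E
```

```text
pics
scene 51.51857357204406 cam at [ 36.2 653.9 588.3]
column_blue [([196.0, 289.0, 82.0, 58.0], 0.8)]
column_orange [([240.0, 326.0, 82.0, 72.0], 0.6)]
cradle [([309.0, 198.0, 112.0, 107.0], 0.59)]
stop [([317.0, 254.0, 31.0, 40.0], 0.69), ([382.0, 196.0, 24.0, 51.0], 0.33)]
tailstock [([385.0, 200.0, 23.0, 48.0], 0.88)]
tail_pad [([384.0, 200.0, 26.0, 48.0], 0.67)]
tail_handle [([386.0, 201.0, 23.0, 48.0], 0.9)]
timer [([383.0, 201.0, 24.0, 48.0], 0.71), ([398.0, 304.0, 46.0, 33.0], 0.69)]
dropper [([220.0, 240.0, 14.0, 34.0], 0.83)]
tape [([171.0, 292.0, 28.0, 28.0], 0.58)]
top 46.98299301254357 cam at [ 405.9   23.3 1116.5]
column_blue [([175.0, 217.0, 79.0, 18.0], 0.97)]
column_orange [([163.0, 281.0, 81.0, 26.0], 0.62)]
cradle [([300.0, 210.0, 146.0, 70.0], 0.87), ([164.0, 284.0, 80.0, 23.0], 0.52)]
stop [([300.0, 234.0, 18.0, 26.0], 0.56)]
tailstock [([411.0, 221.0, 26.0, 29.0], 0.74)]
tail_pad [([407.0, 221.0, 28.0, 27.0], 0.62)]
tail_handle [([411.0, 221.0, 29.0, 28.0], 0.77)]
timer [([315.0, 323.0, 34.0, 36.0], 0.78)]
dropper []
tape [([182.0, 166.0, 26.0, 30.0], 0.85)]
{'time': 1.1, 'q': array([-0.8,  0.4,  0. ,  0. , -1.2, -0.3]), 'dq': array([ 0.,  0., -0., -0.,  0.,  0.]), 'effort': array([  0. , -58.3,  29.4,   6.9,  -0. ,   0. ]), 'tool_pos': array([ 286.8, -611. ,  404.7]), 'tool_rot': array([-0.2,  1. ,  0. , -0. ]), 'ft_force': array([-0. , -0.2,  0.1]), 'moment': array([ 0., -0., -0.]), 'grip_force': 0.0, 'finger_gap': 85.62946379572143}
```

```bash
python3 - <<'E'
import cv2
a=cv2.imread("pics/top0.png")[150:370,140:460];cv2.imwrite("pics/topc.png",cv2.resize(a,(800,550),interpolation=cv2.INTER_CUBIC))
a=cv2.imread("pics/scene0.png")[180:410,160:460];cv2.imwrite("pics/scenec.png",cv2.resize(a,(750,575),interpolation=cv2.INTER_CUBIC))
E
```

```text
(no output)
```

View pics/topc.png

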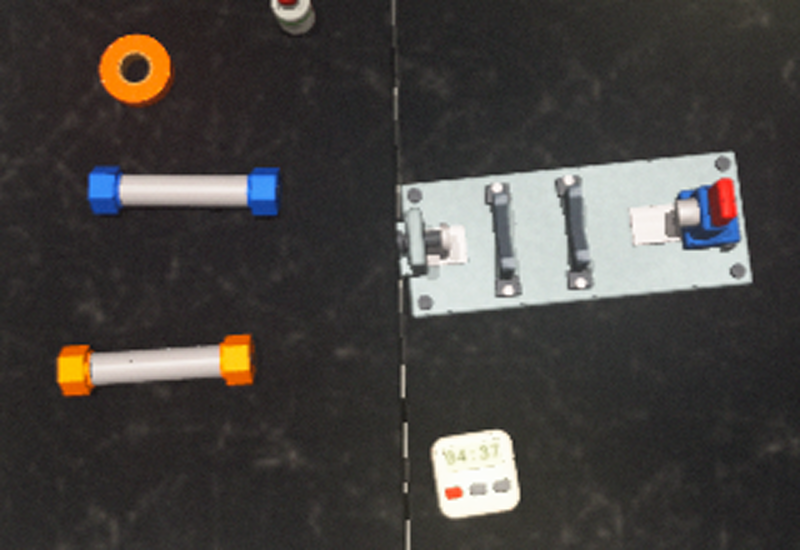

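View pics/scenec.png

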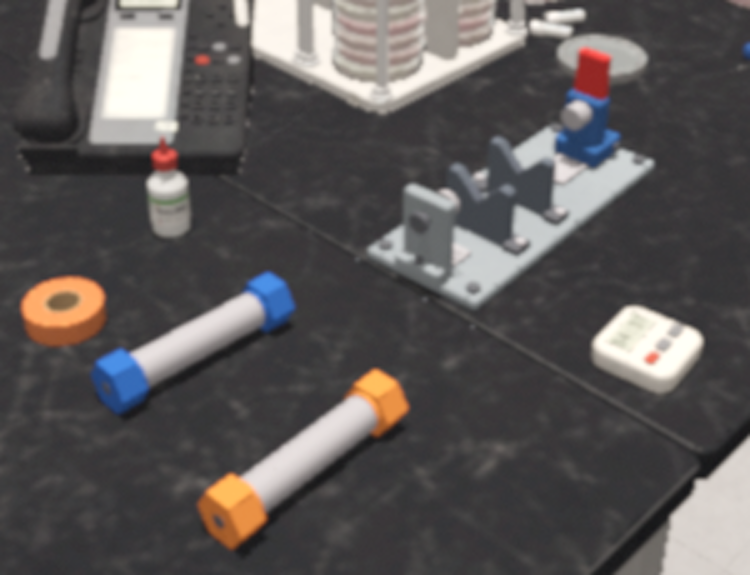

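```bash
cat > m.py <<'E'
from h import *
from scipy.optimize import least_squares
np.set_printoptions(suppress=True,precision=2)
T=lambda u,v:(140+u/2.5,150+v/2.5)
S=lambda u,v:(160+u/2.5,180+v/2.5)
# blue nuts by colour
for n in("top","scene"):
    im=np.load(f"pics/{n}0.npy");hsv=cv2.cvtColor(im,cv2.COLOR_RGB2HSV)
    for nm,lo,hi in(("blue",(100,130,60),(125,255,255)),("red",(174,150,80),(180,255,255)),("red0",(0,170,80),(4,255,255))):
        k,l,st,c=cv2.connectedComponentsWithStats(cv2.inRange(hsv,lo,hi))
        for i in range(1,k):
            if st[i,4]>25: print(n,nm,c[i],st[i])
E
python3 m.py; cat >> m.py <<'E'
E
python3 - <<'E'
from h import *
from scipy.optimize import least_squares
np.set_printoptions(suppress=True,precision=2)
T=lambda u,v:(140+u/2.5,150+v/2.5)
S=lambda u,v:(160+u/2.5,180+v/2.5)
tc=[T(400,186),T(735,152),T(752,283),T(413,317)]
sc=[S(367,251),S(550,128),S(655,160),S(473,303)]
for a,b in zip(tc,sc): print(onz("top",a,10),onz("scene",b,10),*tri([("top",a),("scene",b)]))
E
```

```text
top blue [181.28 225.47] [175 216  14  20 242]
top blue [245.01 225.93] [239 217  13  19 232]
top blue [424.18 240.18] [414 225  22  24 175]
top blue [583.26 233.61] [570 227  27  14 203]
top red0 [254.01 146.3 ] [250 142   9  10  71]
top red0 [ 75.15 188.79] [ 69 184  14  14  61]
top red0 [ 81.07 197.73] [ 77 193   9  10  30]
top red0 [ 54.14 226.87] [ 35 208  37  37 293]
top red0 [429.07 230.  ] [424 222  10  18 125]
scene blue [14.49 68.49] [  0  28  32  80 751]
scene blue [522.99 151.33] [515 136  20  26 162]
scene blue [551.33 152.39] [539 140  21  25 234]
scene blue [464.98 198.67] [458 195  15   8  87]
scene blue [395.39 234.  ] [383 216  25  30 320]
scene blue [268.7  299.17] [258 289  20  24 265]
scene blue [207.51 332.08] [197 319  23  27 400]
scene red0 [396.75 209.08] [390 201  13  17 171]
scene red0 [110.48 342.55] [108 337   9  14  42]
scene red0 [ 51.36 363.41] [ 34 346  34  34 364]
scene red0 [ 82.23 391.95] [  35  347   85   75 1503]
scene red0 [ 70.36 415.  ] [ 64 413  12   6  28]
[612.66  67.93  10.  ] [608.92  73.81  10.  ] [613.91  68.33   4.67] [array([-0.1, -0.1]), array([0.1, 0. ])]
[ 631.46 -205.66   10.  ] [ 626.77 -189.4    10.  ] [ 635.81 -206.62   -1.02] [array([-0.7, -1. ]), array([1. , 0.2])]
[ 524.03 -211.97   10.  ] [ 523.36 -210.08   10.  ] [ 524.33 -212.17    8.67] [array([-0.1, -0.1]), array([0.1, 0. ])]
[505.44  60.29  10.  ] [504.21  65.68  10.  ] [506.65  61.     5.86] [array([-0.3, -0.4]), array([0.5, 0.1])]
```

```bash
cat > fit.py <<'E'
from h import *
from scipy.optimize import least_squares
np.set_printoptions(suppress=True,precision=2)
T=lambda u,v:(140+u/2.5,150+v/2.5)
S=lambda u,v:(160+u/2.5,180+v/2.5)
tc=[T(400,186),T(735,152),T(752,283),T(413,317)]
sc=[S(367,251),S(550,128),S(655,160),S(473,303)]
P=[(55,108,10),(55,-167,10),(-55,-167,10),(-55,108,10)]
def W(p,X):
    c,s=np.cos(p[2]),np.sin(p[2]);return np.array([p[0]+c*X[0]-s*X[1],p[1]+s*X[0]+c*X[1],X[2]])
def box(n,p,lo,hi):
    q=np.array([proj(n,W(p,(x,y,z))) for x in(lo[0],hi[0]) for y in(lo[1],hi[1]) for z in(lo[2],hi[2])])
    return np.r_[q.min(0),q.max(0)]
def fit(ns):
    def r(p):
        e=[]
        for n,o in(("top",tc),("scene",sc)):
            if n in ns: e+=[proj(n,W(p,X))-u for X,u in zip(P,o)]
        return np.ravel(e)
    s=least_squares(r,[566,-43,.068]);return s.x,r(s.x).reshape(-1,2)
for ns in(("top",),("scene",),("top","scene")):
    p,r=fit(ns);print(ns,p,"rms",np.sqrt((r**2).mean()))
    for d in (0,8):
      for n in("top","scene"):
        print(d,n,"tab bbox",box(n,p,(-15,-142+d,76),(15,-130+d,114)))
for a,b in(((181.28,225.47),(207.51,332.08)),((245.01,225.93),(268.7,299.17))):
    print("nut",onz("top",a,20),onz("scene",b,19),*tri([("top",a),("scene",b)]))
E
python3 fit.py
```

```text
('top',) [566.45 -42.91   0.07] rms 0.5140072882677076
0 top tab bbox [424.24 221.03 436.62 240.89]
0 scene tab bbox [390.5  196.74 406.78 218.17]
8 top tab bbox [420.06 221.47 432.26 241.31]
8 scene tab bbox [388.54 197.94 404.85 219.48]
('scene',) [564.38 -36.69   0.08] rms 1.0438452596052012
0 top tab bbox [420.89 221.61 433.26 241.49]
0 scene tab bbox [389.11 197.76 405.45 219.26]
8 top tab bbox [416.71 222.08 428.91 241.94]
8 scene tab bbox [387.17 198.98 403.53 220.59]
('top', 'scene') [566.37 -41.18   0.07] rms 1.1747709799885504
0 top tab bbox [423.28 220.87 435.67 240.75]
0 scene tab bbox [389.89 196.94 406.18 218.38]
8 top tab bbox [419.1  221.32 431.31 241.18]
8 scene tab bbox [387.94 198.14 404.26 219.69]
nut [616.84 308.85  20.  ] [613.58 309.15  19.  ] [616.48 308.68  17.31] [array([0.4, 0.4]), array([-0.7, -0.2])]
nut [611.46 179.02  20.  ] [608.11 175.57  19.  ] [609.53 177.42  19.96] [array([0.8, 0.9]), array([-1.3, -0.3])]
```

```bash
cat >> h.py <<'E'
from scipy.spatial.transform import Rotation as Ro
def go(pos,ydir=None):
    """delta in tool axes to reach pos with tool down and tool y along ydir (mod pi): rotate first, then shift"""
    s=read_state();R=Ro.from_quat(s["tool_rot"])
    if ydir is not None:
        y=np.array([*ydir,0.]);y/=np.linalg.norm(y)
        if R.as_matrix()[:,1]@y<0:y=-y
        z=np.array([0,0,-1.]);G=Ro.from_matrix(np.c_[np.cross(y,z),y,z])
        print("rotvec",np.round((R.inv()*G).as_rotvec(),4));
    else:G=R
    print("shift cur axes",np.round(R.inv().apply(np.array(pos)-s["tool_pos"]),1),"after turn",np.round(G.inv().apply(np.array(pos)-s["tool_pos"]),1),"q",np.round(s["q"],2),"t",s["time"])
E
python3 - <<'E'
from h import *
np.set_printoptions(suppress=True,precision=3)
T=lambda u,v:(140+u/2.5,150+v/2.5)
p=np.array([566.4,-42.5]);yd=np.array([-.068,.998])
for n,uv,z in(("button tip",(449,240),66),("bracket face top",(425,240),79),("bracket back",(408,240),79),("padfacetop",(676,212),66),("tab front",(712,203),114),("tab back",(735,203),114),("Vfront back edge",(513,225),50)):
    X=onz("top",T(*uv),z);print(n,X,"cradle y",(X[:2]-p)@yd)
s=read_state();print(Ro.from_quat(s["tool_rot"]).as_matrix())
c=np.array([613.3,243.2]);a=np.array([.041,.999])
g=c+0*a
go([*g,300],[a[1],-a[0]])
E
```

```text
button tip [558.708  29.101  66.   ] cradle y 71.98123113703738
bracket face top [557.422  47.245  79.   ] cradle y 90.17605749157987
bracket back [557.852  60.158  79.   ] cradle y 103.03359915722173
padfacetop [ 574.63  -145.855   66.   ] cradle y -103.70768190644533
tab front [ 572.713 -164.804  114.   ] cradle y -122.48901256290968
tab back [ 572.144 -181.573  114.   ] cradle y -139.18512249276864
Vfront back edge [571.201 -21.137  50.   ] cradle y 20.994142512741007
[[-0.905 -0.425 -0.   ]
 [-0.425  0.905  0.   ]
 [ 0.     0.    -1.   ]]
rotvec [ 0.    -0.    -1.091]
shift cur axes [-658.5  634.6  104.7] after turn [-866.9 -291.2  104.7] q [-0.84  0.36  0.01  0.   -1.22 -0.29] t 1.1
```

```bash
python3 - <<'E'
from fit import *
p=np.array([566.4,-42.4,.068])
def seg(im,n,a,b,k,o,c):
    q=[tuple(np.round((proj(n,W(p,x))-o+.5)*k).astype(int)) for x in(a,b)];cv2.line(im,*map(lambda t:(int(t[0]),int(t[1])),q),c,1)
out=[]
for n,o,w,h in(("top",(292,200),160,90),("scene",(300,190),130,120)):
    k=5 if n=="top" else 4.5
    im=cv2.imread(f"pics/{n}0.png")[o[1]:o[1]+h,o[0]:o[0]+w];im=cv2.resize(im,None,fx=k,fy=k,interpolation=cv2.INTER_CUBIC)
    o=np.array(o)
    for i in range(4): seg(im,n,P[i],P[(i+1)%4],k,o,(0,255,255))
    for y in(-34,-24,24,34): seg(im,n,(-31,y,62),(31,y,62),k,o,(0,255,0))
    for y in(74,84): seg(im,n,(-20,y,79),(20,y,79),k,o,(0,0,255)); seg(im,n,(-20,y,10),(20,y,10),k,o,(255,0,255))
    for y in(-142,-130): seg(im,n,(-15,y,114),(15,y,114),k,o,(255,255,0))
    cv2.imwrite(f"pics/ov_{n}.png",im)
E
```

```text
('top',) [566.45 -42.91   0.07] rms 0.5140072882677076
0 top tab bbox [424.24 221.03 436.62 240.89]
0 scene tab bbox [390.5  196.74 406.78 218.17]
8 top tab bbox [420.06 221.47 432.26 241.31]
8 scene tab bbox [388.54 197.94 404.85 219.48]
('scene',) [564.38 -36.69   0.08] rms 1.0438452596052012
0 top tab bbox [420.89 221.61 433.26 241.49]
0 scene tab bbox [389.11 197.76 405.45 219.26]
8 top tab bbox [416.71 222.08 428.91 241.94]
8 scene tab bbox [387.17 198.98 403.53 220.59]
('top', 'scene') [566.37 -41.18   0.07] rms 1.1747709799885504
0 top tab bbox [423.28 220.87 435.67 240.75]
0 scene tab bbox [389.89 196.94 406.18 218.38]
8 top tab bbox [419.1  221.32 431.31 241.18]
8 scene tab bbox [387.94 198.14 404.26 219.69]
nut [616.84 308.85  20.  ] [613.58 309.15  19.  ] [616.48 308.68  17.31] [array([0.4, 0.4]), array([-0.7, -0.2])]
nut [611.46 179.02  20.  ] [608.11 175.57  19.  ] [609.53 177.42  19.96] [array([0.8, 0.9]), array([-1.3, -0.3])]
```

View pics/ov_top.png

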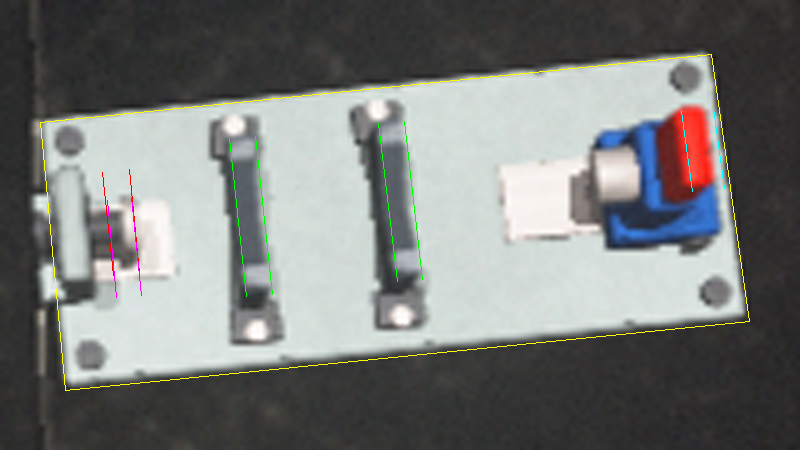

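View pics/ov_scene.png

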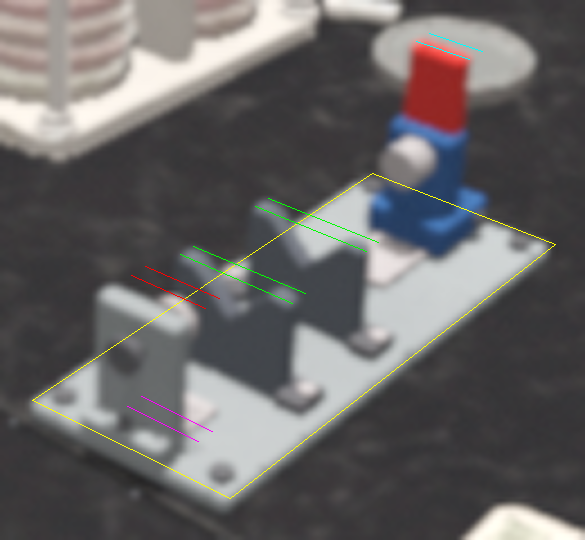

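The manual's scale: shifts go in shares of 200 mm and turns go in shares of 60 degrees. Converting my numbers, -0.121 rad / 1.0472 = -0.1155.

```bash
python3 -m creep '[{"drz": -0.1155},{"drz": -0.1155},{"drz": -0.1155},{"drz": -0.1155},{"drz": -0.1155},{"drz": -0.1155},{"drz": -0.1155},{"drz": -0.1155}]' 60 40
python3 -m creep '[{"drz": -0.1146},{"tx": -0.075,"ty": -0.025},{"tx": -0.15,"ty": -0.05},{"tx": -0.18,"ty": -0.06},{"tx": -0.18,"ty": -0.06},{"tx": -0.18,"ty": -0.06},{"tx": -0.18,"ty": -0.06},{"tx": -0.18,"ty": -0.06}]'
python3 -m creep '[{"tx": -0.18,"ty": -0.06},{"tx": -0.18,"ty": -0.06},{"tx": -0.18,"ty": -0.06},{"tx": -0.18,"ty": -0.06},{"tx": -0.18,"ty": -0.06},{"tx": -0.18,"ty": -0.06},{"tx": -0.18,"ty": -0.06},{"tx": -0.18,"ty": -0.06}]'
python3 -m creep '[{"tx": -0.18,"ty": -0.06},{"tx": -0.18,"ty": -0.06},{"tx": -0.18,"ty": -0.06},{"tx": -0.18,"ty": -0.06},{"tx": -0.18,"ty": -0.06},{"tx": -0.18,"ty": -0.06},{"tx": -0.18,"ty": -0.06},{"tx": -0.075,"ty": -0.025}]'
python3 - <<'E'
from h import *
go([613.7,253.2,300],[.999,-.041])
E
```

```text
time: 1.77
tool_pos: [286.7, -611.1, 404.7]
tool_rot: [-0.649, 0.761, 0.0, -0.0]
ft_force: [0.2, -0.2, -0.5]
finger_gap: 60.2
grip_force: 0.0
time: 2.43
tool_pos: [371.8, -387.9, 404.9]
tool_rot: [-0.691, 0.723, -0.0, 0.0]
ft_force: [1.0, 0.8, -0.3]
finger_gap: 60.0
grip_force: 0.0
time: 3.1
tool_pos: [480.3, -104.2, 405.2]
tool_rot: [-0.691, 0.722, -0.0, 0.0]
ft_force: [0.5, -0.2, -0.6]
finger_gap: 59.8
grip_force: 0.0
time: 3.77
tool_pos: [582.0, 160.6, 404.4]
tool_rot: [-0.692, 0.722, -0.0, 0.0]
ft_force: [0.2, 1.4, -0.9]
finger_gap: 59.5
grip_force: 0.0
rotvec [-0.0005  0.0002 -0.0008]
shift cur axes [-93.8 -27.8 104.4] after turn [-93.8 -27.9 104.4] q [ 0.59  0.24 -0.15  0.   -1.17 -0.63] t 3.7667
```

Converted, -30 mm / 200 = -0.15, -25 mm / 200 = -0.125.

```bash
python3 -m creep '[{"tx": -0.15,"ty": -0.045,"tz": 0.1},{"tx": -0.15,"ty": -0.045,"tz": 0.15},{"tx": -0.125,"ty": -0.035,"tz": 0.15},{"tx": -0.044,"ty": -0.014,"tz": 0.15},{"tz": 0.15},{"tz": 0.1},{"tz": 0.025},{}]'
python3 - <<'E'
from h import *
go([613.7,253.2,178],[.999,-.041])
k=[]
for n in("top","scene"):
    im=grab_frame(n)[:,:,::-1]; u,v=(proj(n,[613.5,248,30])-[65,60]).astype(int);u=max(u,0)
    k.append(cv2.resize(im[v:v+120,u:u+130],(390,360),interpolation=cv2.INTER_CUBIC))
cv2.imwrite("pics/g1.png",np.hstack(k))
E
```

```text
time: 4.43
tool_pos: [612.0, 247.7, 239.2]
tool_rot: [-0.691, 0.723, 0.0, -0.002]
ft_force: [-0.0, -0.4, 0.8]
finger_gap: 60.1
grip_force: 0.0
rotvec [ 0.0027 -0.0023 -0.003 ]
shift cur axes [-5.7 -1.7 61.2] after turn [-5.6 -1.5 61.2] q [ 0.68  0.47 -0.22 -0.   -0.88 -0.72] t 4.4333
```

View pics/g1.png

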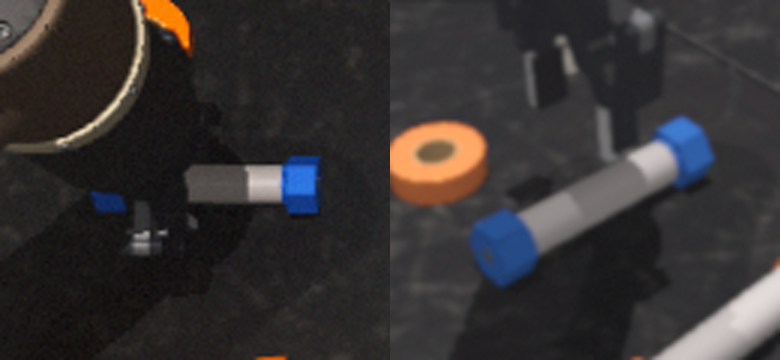

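The wrist hides the left nut in the top view (right nut at about (300,185)). In the scene view the fingers, near (545,75) and (620,130), straddle the column's far half, so I'm going down.

Converted, 15 mm / 200 = 0.075, 12 mm / 200 = 0.06, -0.003 rad / 1.0472 = -0.0029.

```bash
python3 -m creep '[{"tx": -0.028,"ty": -0.008,"tz": 0.05,"drz": -0.0029},{"tz": 0.075},{"tz": 0.075},{"tz": 0.06},{"tz": 0.03},{"tz": 0.016},{},{}]'; python3 -m creep '[{},{},{},{},{},{}]' 15 40
```

```text
time: 5.2
tool_pos: [614.4, 253.8, 180.3]
tool_rot: [-0.693, 0.721, -0.0, 0.0]
ft_force: [0.2, -0.1, -0.3]
finger_gap: 60.4
grip_force: 0.0
time: 5.7
tool_pos: [614.5, 253.8, 180.5]
tool_rot: [-0.693, 0.721, -0.0, 0.001]
ft_force: [-0.5, -0.7, 6.7]
finger_gap: 24.4
grip_force: 39.6
```

Converted, 3 mm / 200 = 0.015, 1.5 mm / 200 = 0.0075.

```bash
python3 -m creep '[{},{},{},{"tz": 0.015},{"tz": 0.015},{"tz": 0.0075},{},{}]' 50; python3 -m creep '[{},{},{},{},{},{}]' 15 40
```

```text
time: 6.37
tool_pos: [614.1, 253.6, 171.8]
tool_rot: [-0.692, 0.721, 0.0, -0.0]
ft_force: [0.3, 0.8, 0.6]
finger_gap: 50.2
grip_force: 0.0
time: 6.87
tool_pos: [614.5, 253.9, 173.5]
tool_rot: [-0.693, 0.721, -0.0, 0.001]
ft_force: [-1.2, -0.1, 6.9]
finger_gap: 24.5
grip_force: 41.8
```

Converted, -30 mm / 200 = -0.15, -20 mm / 200 = -0.1.

```bash
python3 -m creep '[{"tz": -0.01},{"tz": -0.02},{"tz": -0.05},{"tz": -0.1},{"tz": -0.15},{"tz": -0.15},{"tz": -0.05},{}]'; python3 -m creep '[{},{}]' - 50
python3 - <<'E'
from h import *
go([613,253.2,300],[.999,-.041])
k=[]
for n in("top","scene"):
    im=grab_frame(n); np.save(f"pics/{n}1.npy",im);u,v=(proj(n,[613.5,248,120])-[65,60]).astype(int);u=max(u,0)
    k.append(cv2.resize(im[v:v+120,u:u+130,::-1],(390,360),interpolation=cv2.INTER_CUBIC));print(u,v)
    hsv=cv2.cvtColor(im,cv2.COLOR_RGB2HSV)
    q,l,st,c=cv2.connectedComponentsWithStats(cv2.inRange(hsv,(100,130,40),(125,255,255)))
    for i in range(1,q):
        if st[i,4]>40: print(n,c[i],st[i])
cv2.imwrite("pics/g2.png",np.hstack(k))
E
```

```text
time: 7.53
tool_pos: [615.0, 254.1, 282.1]
tool_rot: [-0.693, 0.721, -0.001, 0.003]
ft_force: [0.8, -0.5, -2.7]
finger_gap: 24.8
grip_force: 39.8
time: 7.7
tool_pos: [613.4, 253.2, 276.4]
tool_rot: [-0.692, 0.722, 0.0, -0.001]
ft_force: [-0.7, -0.3, -4.2]
finger_gap: 24.8
grip_force: 50.3
rotvec [ 0.0025 -0.0013 -0.0005]
shift cur axes [  0.    0.4 -23.6] after turn [ -0.    0.4 -23.6] q [ 0.68  0.44 -0.17 -0.   -0.96 -0.73] t 7.7
135 156
top [237.82236842 217.28618421] [230 207  16  22 304]
top [424.11111111 240.24444444] [413 225  23  24 180]
top [583.19607843 233.60294118] [570 227  27  14 204]
166 208
scene [14.57273919 68.46264744] [  0  28  32  80 763]
scene [523.08433735 151.21084337] [515 136  20  26 166]
scene [551.46058091 152.31950207] [539 140  22  25 241]
scene [583.35277247 157.9789675 ] [ 557  142   56   30 1046]
scene [464.95454545 198.63636364] [458 195  15   8  88]
scene [395.39318885 234.05882353] [383 216  25  30 323]
scene [267.58391608 252.58041958] [257 242  20  25 286]
scene [202.23970944 282.84261501] [191 271  23  26 413]
```

View pics/g2.png

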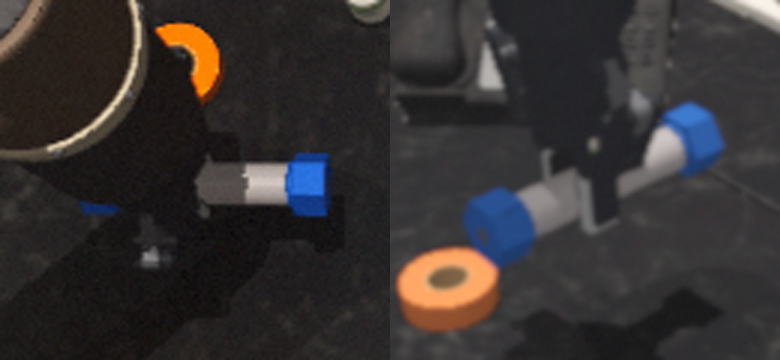

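The column is held level in the fingers: in the scene half the nuts sit at (500,225) and (690,138), clear of the bench with the shadow below. Next I check the column's place in the hand and work out the transfer.

```bash
python3 - <<'E'
from h import *
np.set_printoptions(suppress=True,precision=2)
print("far nut",*tri([("top",(237.8,217.3)),("scene",(267.6,252.6))]),onz("top",(237.8,217.3),123),onz("scene",(267.6,252.6),122))
print("near nut scene",onz("scene",(202.2,282.8),122))
s=read_state();print(s["tool_pos"],s["ft_force"],s["time"])
o=np.array([566.4,-42.4]);yd=np.array([-.068,.998]);
g=o+yd*(-2);print("grip target",g);go([*g,290],[yd[1],-yd[0]])
E
```

```text
far nut [607.25 176.26 122.78] [array([0.7, 0.8]), array([-1.1, -0.3])] [608.75 177.55 123.  ] [606.15 174.71 122.  ]
near nut scene [611.98 307.96 122.  ]
[613.56 253.23 276.  ] [-0.37 -0.09 -3.39] 7.8
grip target [566.54 -44.4 ]
rotvec [ 0.   -0.   -0.11]
shift cur axes [299.3  34.7 -13.3] after turn [293.7  67.1 -14. ] q [ 0.68  0.44 -0.17 -0.   -0.96 -0.73] t 7.8
```

Converted, 30 mm / 200 = 0.15, 20 mm / 200 = 0.1, -0.055 rad / 1.0472 = -0.0525.

```bash
python3 -m creep '[{"tz": -0.07,"drz": -0.0525},{"drz": -0.0525},{"tx": 0.05,"ty": 0.01},{"tx": 0.1,"ty": 0.025},{"tx": 0.15,"ty": 0.035},{"tx": 0.15,"ty": 0.035},{"tx": 0.15,"ty": 0.035},{"tx": 0.15,"ty": 0.035}]'
python3 -m creep '[{"tx": 0.15,"ty": 0.035},{"tx": 0.15,"ty": 0.035},{"tx": 0.15,"ty": 0.035},{"tx": 0.125,"ty": 0.025},{"tx": 0.075,"ty": 0.015},{"tx": 0.04,"ty": 0.015},{},{}]'
python3 - <<'E'
from h import *
o=np.array([567.2,-42.4]);yd=np.array([-.068,.998]);
g=o+yd*(-2);go([*g,230],[yd[1],-yd[0]])
print(read_state()["ft_force"])
for n in("top","scene"):
    im=grab_frame(n); np.save(f"pics/{n}2.npy",im);u,v=(proj(n,[567,-42,100])-[65,60]).astype(int);u=max(u,0)
    hsv=cv2.cvtColor(im,cv2.COLOR_RGB2HSV)
    q,l,st,c=cv2.connectedComponentsWithStats(cv2.inRange(hsv,(100,130,40),(125,255,255)))
    for i in range(1,q):
        if st[i,4]>40: print(n,c[i],st[i])
    cv2.imwrite(f"pics/h_{n}.png",cv2.resize(im[v:v+120,u:u+130,::-1],(390,360),interpolation=cv2.INTER_CUBIC))
cv2.imwrite("pics/g3.png",np.hstack([cv2.imread("pics/h_top.png"),cv2.imread("pics/h_scene.png")]))
E
```

```text
time: 8.47
tool_pos: [588.6, 99.8, 290.7]
tool_rot: [0.731, -0.683, -0.001, 0.001]
ft_force: [-0.3, -0.3, -2.8]
finger_gap: 24.6
grip_force: 50.5
time: 9.13
tool_pos: [566.8, -38.7, 291.5]
tool_rot: [0.731, -0.683, -0.0, 0.0]
ft_force: [0.8, 0.5, -2.9]
finger_gap: 24.3
grip_force: 50.5
rotvec [ 0.0012 -0.0001 -0.0007]
shift cur axes [ 5.7 -0.2 61.5] after turn [ 5.7 -0.1 61.5] q [ 0.28  0.29 -0.38 -0.   -0.91 -0.21] t 9.1333
[ 0.79375887  0.51689153 -2.93025935]
top [399.70754717 232.74528302] [393 221  14  21 212]
top [423.01869159 239.21495327] [412 225  24  24 214]
top [583.22167488 233.58128079] [570 227  27  14 203]
top [328.7173913  244.15217391] [323 239  12  10  92]
scene [14.58355438 68.66843501] [  0  28  32  80 754]
scene [523.03658537 151.24390244] [515 136  20  26 164]
scene [551.51464435 152.24267782] [539 140  22  25 239]
scene [583.37668593 158.01926782] [ 557  142   56   30 1038]
scene [464.95454545 198.63636364] [458 195  15   8  88]
scene [387.78787879 203.87878788] [383 197  10  15  66]
scene [345.20634921 224.04761905] [335 214  22  22 315]
scene [395.37846154 234.03076923] [383 216  25  30 325]
```

View pics/g3.png

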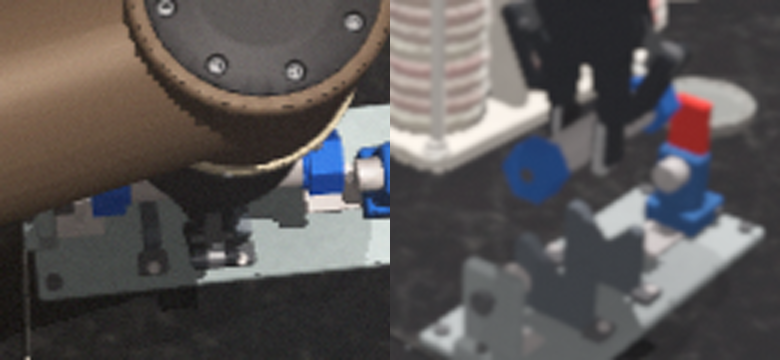

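```bash
python3 - <<'E'
from h import *
np.set_printoptions(suppress=True,precision=2)
s=read_state();print(s["tool_pos"],s["ft_force"])
z=s["tool_pos"][2]-156.2
yd=np.array([-.068,.998]);o=np.array([566.4,-42.4]);xd=np.array([.998,.068])
for n,uv,dz in(("top",(399.7,232.7),4),("scene",(345.2,224.0),1)):
    X=onz(n,uv,z+dz);print(n,X,"cradle x,y",(X[:2]-o)@xd,(X[:2]-o)@yd,"tcp",(s["tool_pos"][:2]-o)@xd,(s["tool_pos"][:2]-o)@yd)
E
```

```text
[567.23 -37.78 291.79] [-0.66  0.3  -3.3 ]
top [ 567.25 -115.2   139.59] cradle x,y -4.099740230780694 -72.71075471157943 tcp 1.143283905168374 4.553607529145502
scene [560.92  19.83 136.59] cradle x,y -1.2394832182065514 62.478005158761476 tcp 1.143283905168374 4.553607529145502
```

```bash
cat > col.py <<'E'
from h import *
from scipy.optimize import least_squares
np.set_printoptions(suppress=True,precision=2)
def nut(n,c,yaw,sgn):
    a=np.array([-np.sin(yaw),np.cos(yaw),0]);b=np.array([np.cos(yaw),np.sin(yaw),0]);r=34/np.sqrt(3)
    pts=[proj(n,np.array(c)+a*sgn*l+b*r*np.cos(t)+np.array([0,0,r*np.sin(t)])) for l in(55,75) for t in np.arange(6)*np.pi/3]
    h=cv2.convexHull(np.float32(pts));m=cv2.moments(h);return np.array([m["m10"]/m["m00"],m["m01"]/m["m00"]])
def rep(obs,c,yaw):
    for n,s,uv in obs: print("  pred-obs",n,s,nut(n,c,yaw,s)-uv)
A=[("top",1,(181.28,225.47)),("top",-1,(245.01,225.93)),("scene",-1,(268.7,299.17)),("scene",1,(207.51,332.08))]
f=lambda ob,z:least_squares(lambda p:np.ravel([nut(n,(p[0],p[1],z),p[2],s)-uv for n,s,uv in ob]),[600,240,0]).x
print("bench top",f(A[:2],17),"scene",f(A[2:],17),"both",f(A,17))
B=[("top",-1,(237.82,217.29)),("scene",-1,(267.58,252.58)),("scene",1,(202.24,282.84))]
C=np.array([613.5,253.2])-11.5*np.array([.041,.999]);print("lifted, kinematic",C,"scene fit",f(B[1:],120));rep(B,(*C,120),-.041)
D=[("top",-1,(399.71,232.75)),("scene",1,(345.21,224.05))]
C=np.array([567.23,-37.78])-11.5*np.array([-.068,.998]);print("over cradle",C,"fit",f(D,135.6));rep(D,(*C,135.6),.068)
E
python3 col.py
```

```text
Traceback (most recent call last):
  File "col.py", line 12, in <module>
    print("bench top",f(A[:2],17),"scene",f(A[2:],17),"both",f(A,17))
                                                             ~^^^^^^
  File "col.py", line 11, in <lambda>
    f=lambda ob,z:least_squares(lambda p:np.ravel([nut(n,(p[0],p[1],z),p[2],s)-uv for n,s,uv in ob]),[600,240,0]).x
                  ~~~~~~~~~~~~~^^^^^^^^^^^^^^^^^^^^^^^^^^^^^^^^^^^^^^^^^^^^^^^^^^^^^^^^^^^^^^^^^^^^^^^^^^^^^^^^^^
  File "col.py", line 11, in <lambda>
    f=lambda ob,z:least_squares(lambda p:np.ravel([nut(n,(p[0],p[1],z),p[2],s)-uv for n,s,uv in ob]),[600,240,0]).x
                                                   ~~~^^^^^^^^^^^^^^^^^^^^^^^^
  File "col.py", line 6, in nut
    pts=[proj(n,np.array(c)+a*sgn*l+b*r*np.cos(t)+np.array([0,0,r*np.sin(t)])) for l in(55,75) for t in np.arange(6)*np.pi/3]
         ~~~~^^^^^^^^^^^^^^^^^^^^^^^^^^^^^^^^^^^^^^^^^^^^^^^^^^^^^^^^^^^^^^^^^
  File "h.py", line 7, in proj
    f,cx,cy,R,t=cal(n); p=R@np.array(X,float)+t; return np.array([cx+f*p[0]/p[2],cy+f*p[1]/p[2]])
                ~~~^^^
  File "h.py", line 4, in cal
    c=get_calibration(n); f=240/np.tan(np.radians(c["vertical_fov"])/2)
ValueError: time passes only in moves, steps and waits
```

Too many calibration calls; cache it.

```bash
sed -i 's/^def cal/import functools\n@functools.cache\ndef cal/' h.py; sed -i 's/\[600,240,0\])/[600,240,0],diff_step=1e-4)/' col.py; python3 col.py
```

```text
bench top [614.76 244.37  -0.04] scene [612.57 241.5   -0.06] both [613.51 242.67  -0.05]
lifted, kinematic [613.03 241.71] scene fit [611.15 240.19  -0.06]
  pred-obs top -1 [ 0.56 -0.51]
  pred-obs scene -1 [-2.37  0.47]
  pred-obs scene 1 [-0.56 -0.37]
over cradle [568.01 -49.26] fit [565.78 -49.62   0.03]
  pred-obs top -1 [-0.97 -2.47]
  pred-obs scene 1 [ 0.39 -0.89]
```

Converted, 20 mm / 200 = 0.1, 15 mm / 200 = 0.075.

```bash
python3 -m creep '[{"tx": 0.015,"ty": -0.0025},{"tx": 0.015,"ty": -0.0025},{"tz": 0.075},{"tz": 0.1},{"tz": 0.075},{"tz": 0.045},{"tz": 0.02},{}]';python3 -m creep '[{},{},{}]'
python3 - <<'E'
from h import *
s=read_state();print(s["ft_force"],s["moment"])
go([566.5,-44.4,222],[.998,.068])
for n in("top","scene"):
    im=grab_frame(n); np.save(f"pics/{n}3.npy",im);u,v=(proj(n,[567,-42,80])-[75,60]).astype(int)
    cv2.imwrite(f"pics/h_{n}.png",cv2.resize(im[v:v+130,u:u+130,::-1],(390,390),interpolation=cv2.INTER_CUBIC))
cv2.imwrite("pics/g4.png",np.hstack([cv2.imread("pics/h_top.png"),cv2.imread("pics/h_scene.png")]))
E
```

```text
time: 9.9
tool_pos: [568.6, -44.1, 228.4]
tool_rot: [0.731, -0.682, -0.0, 0.001]
ft_force: [0.5, 0.2, -1.9]
finger_gap: 24.6
grip_force: 50.6
time: 10.15
tool_pos: [569.0, -44.1, 230.2]
tool_rot: [0.731, -0.682, 0.0, -0.001]
ft_force: [-0.5, 0.2, -3.2]
finger_gap: 24.5
grip_force: 50.6
[-0.50037345  0.16278098 -3.24617841] [0.02867739 0.0623381  0.01043523]
rotvec [-0.0017  0.0002  0.0011]
shift cur axes [0.1 2.5 8.1] after turn [0.1 2.5 8.2] q [ 0.27  0.36 -0.43  0.   -0.77 -0.2 ] t 10.15
```

View pics/g4.png

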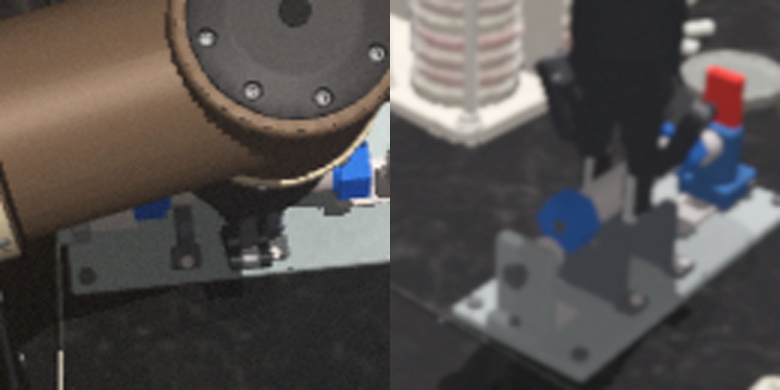

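The column hangs just above the V-blocks, front nut at about (568,220) in the right half, still clear of the stop. I shift 2.5 mm sideways and go down in small steps.

The manual's scale: shifts go in shares of 200 mm and turns go in shares of 60 degrees. Converting my numbers, 3 mm / 200 = 0.015, 2 mm / 200 = 0.01.

```bash
python3 -m creep '[{"ty": 0.0065},{"ty": 0.006},{"tz": 0.015},{"tz": 0.015},{"tz": 0.01},{},{},{}]';python3 -m creep '[{"tz": 0.005},{"tz": 0.005},{},{}]'; python3 -m creep '[{"tz": 0.005},{},{}]'
```

```text
time: 10.92
tool_pos: [566.2, -44.4, 221.1]
tool_rot: [0.731, -0.682, -0.0, 0.0]
ft_force: [0.4, -0.5, -3.4]
finger_gap: 24.7
grip_force: 50.6
time: 11.25
tool_pos: [566.0, -44.4, 219.1]
tool_rot: [0.731, -0.682, -0.0, 0.0]
ft_force: [0.1, 0.5, -3.1]
finger_gap: 24.1
grip_force: 50.6
time: 11.5
tool_pos: [566.2, -44.4, 218.3]
tool_rot: [0.731, -0.682, 0.0, -0.0]
ft_force: [0.4, 0.3, -3.1]
finger_gap: 24.5
grip_force: 50.7
```

Converted, 0.7 mm / 200 = 0.0035.

```bash
for i in 1; do python3 -m creep '[{"tz": 0.0035},{},{}]'; python3 -m creep '[{"tz": 0.0035},{},{}]'; python3 -m creep '[{"tz": 0.0035},{},{}]'; done | grep -E "pos|force:"
```

```text
tool_pos: [566.5, -44.3, 217.8]
ft_force: [1.6, 0.1, -1.1]
grip_force: 50.9
tool_pos: [566.7, -44.3, 217.4]
ft_force: [2.1, -0.3, 2.4]
grip_force: 51.2
tool_pos: [566.9, -44.3, 216.9]
ft_force: [2.1, -1.2, 5.5]
grip_force: 51.5
```

Converted, -0.5 mm / 200 = -0.0025.

```bash
(python3 -m creep '[{"ty": -0.0025},{"ty": -0.0025},{},{}]'; python3 -m creep '[{"tz": 0.002},{},{},{}]')| grep -E "pos|force:|time"; python3 -c "
from bench import *;print(read_state()['moment'])"
```

```text
time: 12.58
tool_pos: [567.5, -44.3, 216.5]
ft_force: [1.3, 0.3, 5.7]
grip_force: 51.5
time: 12.92
tool_pos: [567.6, -44.2, 216.4]
ft_force: [1.8, 0.4, 7.9]
grip_force: 51.8
[ 0.10540616 -0.36907442  0.04811981]
```

```bash
(python3 -m creep '[{"ty": -0.0025},{"tz": -0.002},{},{}]'; python3 -m creep '[{},{},{},{},{},{}]' 50)| grep -E "pos|force:|time|gap"
```

```text
time: 13.25
tool_pos: [567.8, -44.2, 216.4]
ft_force: [0.8, 0.9, 6.1]
finger_gap: 24.6
grip_force: 51.3
time: 13.75
tool_pos: [567.4, -44.3, 215.9]
ft_force: [0.4, 0.1, -0.1]
finger_gap: 49.9
grip_force: 0.0
```

Converted, -35 mm / 200 = -0.175, -30 mm / 200 = -0.15.

```bash
(python3 -m creep '[{"tz": -0.02},{"tz": -0.04},{"tz": -0.075},{"tz": -0.125},{"tz": -0.15},{"tz": -0.175},{"tx": -0.1,"tz": -0.125},{"tx": -0.15,"tz": -0.025}]'; python3 -m creep '[{"tx": -0.175},{"tx": -0.175},{"tx": -0.15},{"tx": -0.05},{},{}]' ) | grep -E "pos|force:|time|gap"
python3 - <<'E'
from h import *
o=[]
for n,c,w,h in(("top",[567,-60,60],160,100),("scene",[567,-60,60],120,120)):
    im=grab_frame(n); np.save(f"pics/{n}4.npy",im);u,v=(proj(n,c)-[w//2,h//2]).astype(int);print(u,v)
    k=360/h;o.append(cv2.resize(im[v:v+h,u:u+w,::-1],(int(w*2.7),324) if n=="top" else (324,324),interpolation=cv2.INTER_CUBIC))
cv2.imwrite("pics/g5.png",np.hstack(o))
E
```

```text
time: 14.42
tool_pos: [565.1, 4.7, 369.3]
ft_force: [1.7, 0.7, 0.1]
finger_gap: 50.2
grip_force: 0.0
time: 14.92
tool_pos: [556.4, 115.8, 363.7]
ft_force: [0.2, 0.2, 0.4]
finger_gap: 50.2
grip_force: 0.0
285 190
306 182
```

View pics/g5.png

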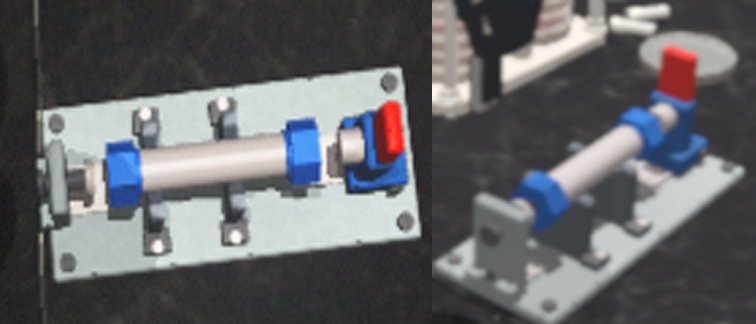

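The column lies in both V-blocks. In the top half the front nut's end is at u≈106 against the button at 94, and the rear nut's end is at 321 against the pad at 341, so there are gaps of about 8 and 14 mm. Next is the approach behind the red tab with shut fingers.

```bash
python3 - <<'E'
from h import *
go([578.5,-207,257],[.998,.068])
np.set_printoptions(suppress=True,precision=1)
print(onz("scene",(404,202),0), onz("scene",(310,220),10))
im=np.load("pics/top4.npy");hsv=cv2.cvtColor(im,cv2.COLOR_RGB2HSV)
q,l,st,c=cv2.connectedComponentsWithStats(cv2.inRange(hsv,(0,150,80),(4,255,255)))
for i in range(1,q):
    if st[i,4]>40: print(c[i],st[i])
E
```

```text
rotvec [-0.0001 -0.      0.0006]
shift cur axes [3.224e+02 1.000e-01 1.064e+02] after turn [ 3.224e+02 -1.000e-01  1.064e+02] q [ 0.55  0.22 -0.29  0.   -1.07 -0.48] t 15.0167
[ 688.1 -375.7    0. ] [ 782.1 -112.3   10. ]
[ 77.3 192.2] [ 70 183  16  23 112]
[ 52.2 224.2] [ 39 213  29  26 188]
[428.8 229.9] [424 222  11  18 137]
[576.4 275.7] [565 266  29  18  65]
```

Converted, 37 mm / 200 = 0.185, 30 mm / 200 = 0.15.

```bash
(python3 -m creep '[{"tx": 0.075},{"tx": 0.15},{"tx": 0.185},{"tx": 0.185},{"tx": 0.185},{"tx": 0.185},{"tx": 0.185},{"tx": 0.185}]' 0 20; python3 -m creep '[{"tx": 0.15},{"tx": 0.09},{"tx": 0.037},{},{},{}]'  ) | grep -E "pos|force:|time|gap"
python3 - <<'E'
from h import *
go([578.5,-207,257],[.998,.068])
E
```

```text
time: 15.68
tool_pos: [574.2, -154.1, 363.4]
ft_force: [1.6, 0.6, 0.4]
finger_gap: 0.1
grip_force: 0.0
time: 16.18
tool_pos: [578.5, -205.9, 363.1]
ft_force: [0.9, 1.4, -0.0]
finger_gap: -0.4
grip_force: 0.0
rotvec [0.     0.0002 0.0009]
shift cur axes [1.100e+00 1.000e-01 1.061e+02] after turn [1.100e+00 1.000e-01 1.061e+02] q [-0.02  0.29 -0.19 -0.   -1.09  0.09] t 16.1833
```

```bash
(python3 -m creep '[{"tx": 0.005,"tz": 0.075},{"tz": 0.125},{"tz": 0.125},{"tz": 0.1},{"tz": 0.06},{"tz": 0.03},{"tz": 0.015},{}]'; python3 -m creep '[{},{}]' ) | grep -E "pos|force:|time|gap"
python3 - <<'E'
from h import *
o=[]
for n,c,w,h in(("top",[567,-150,60],160,120),("scene",[567,-150,100],120,120)):
    im=grab_frame(n); u,v=(proj(n,c)-[w//2,h//2]).astype(int);v=max(v,0)
    o.append(cv2.resize(im[v:v+h,u:u+w,::-1],(int(w*2.7),324),interpolation=cv2.INTER_CUBIC))
cv2.imwrite("pics/g6.png",np.hstack(o))
E
```

```text
time: 16.85
tool_pos: [579.1, -206.6, 257.1]
ft_force: [-0.2, 0.1, 0.5]
finger_gap: -0.0
grip_force: 0.0
time: 17.02
tool_pos: [579.3, -207.1, 258.3]
ft_force: [-0.2, 0.9, 0.6]
finger_gap: 0.1
grip_force: 0.0
```

View pics/g6.png

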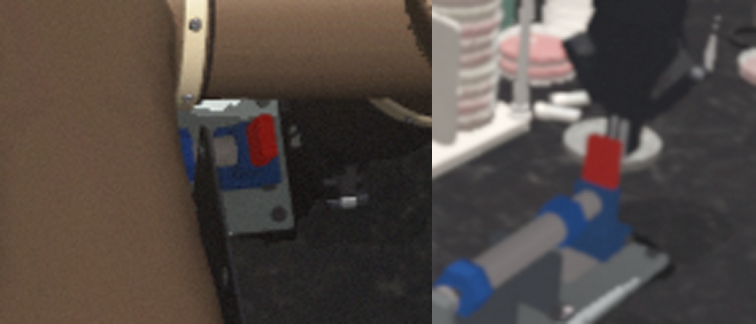

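The shut fingers stand just behind the red tab in the scene half (fingers (618,130), tab (602,162)). I push slowly and watch fy.

Converted, -2 mm / 200 = -0.01, -1 mm / 200 = -0.005.

```bash
(python3 -m creep '[{"tx": -0.01},{"tx": -0.01},{"tx": -0.01},{"tx": -0.005},{"tx": -0.005}]'; python3 -m creep '[{"tx": -0.005},{"tx": -0.005},{"tx": -0.005},{"tx": -0.005}]'; python3 -m creep '[{"tx": -0.005},{"tx": -0.005},{"tx": -0.005},{"tx": -0.005}]';python3 -m creep '[{"tx": -0.005},{"tx": -0.005},{"tx": -0.005},{"tx": -0.005}]'  ) | grep -E "pos|ft_force:|time"
```

```text
time: 17.53
tool_pos: [578.3, -199.1, 257.1]
ft_force: [-0.1, -0.0, -0.2]
time: 17.87
tool_pos: [578.0, -195.3, 257.1]
ft_force: [-0.6, 0.9, -0.4]
time: 18.2
tool_pos: [577.8, -191.7, 257.1]
ft_force: [-0.5, -4.0, -1.7]
time: 18.53
tool_pos: [577.5, -187.4, 257.1]
ft_force: [0.2, -3.9, -1.4]
```

Converted, -1 mm / 200 = -0.005.

```bash
(python3 -m creep '[{"tx": -0.005},{"tx": -0.005},{"tx": -0.005},{"tx": -0.005},{"tx": -0.005}]'; python3 -m creep '[{"tx": -0.005},{"tx": -0.005},{"tx": -0.005}]'; python3 -m creep '[{"tx": -0.005},{"tx": -0.005},{"tx": -0.005}]'; python3 -m creep '[{"tx": -0.005},{"tx": -0.005}]'  ) | grep -E "pos|ft_force:|time"
```

```text
time: 18.95
tool_pos: [577.1, -182.3, 257.1]
ft_force: [-0.3, -4.4, -1.1]
time: 19.2
tool_pos: [576.9, -179.3, 257.1]
ft_force: [0.2, -3.8, -1.6]
time: 19.45
tool_pos: [576.7, -176.5, 257.1]
ft_force: [1.0, -7.9, -2.6]
time: 19.62
tool_pos: [576.6, -174.7, 257.1]
ft_force: [0.1, -8.2, -1.8]
```

Converted, -1 mm / 200 = -0.005, -0.7 mm / 200 = -0.0035.

```bash
(python3 -m creep '[{"tx": -0.005},{"tx": -0.005},{"tx": -0.0035}]'; python3 -m creep '[{"tx": -0.0035},{"tx": -0.0035}]';  python3 -m creep '[{"tx": -0.0025},{"tx": -0.0025}]' ) | grep -E "pos|ft_force:|time"
```

```text
time: 19.87
tool_pos: [576.4, -172.1, 257.1]
ft_force: [1.3, -7.4, -2.6]
time: 20.03
tool_pos: [576.3, -170.7, 257.1]
ft_force: [1.5, -7.9, -1.9]
time: 20.2
tool_pos: [576.2, -169.7, 257.1]
ft_force: [0.6, -7.9, -2.6]
```

Converted, -0.5 mm / 200 = -0.0025.

```bash
(python3 -m creep '[{"tx": -0.0025},{"tx": -0.0025}]'; python3 -m creep '[{"tx": -0.0025},{"tx": -0.0015}]';  python3 -m creep '[{"tx": -0.002},{"tx": -0.0015}]' ) | grep -E "pos|ft_force:|time"
```

```text
time: 20.37
tool_pos: [576.2, -168.7, 257.1]
ft_force: [2.2, -7.8, -2.6]
time: 20.53
tool_pos: [576.1, -168.0, 257.1]
ft_force: [1.2, -8.4, -2.8]
time: 20.7
tool_pos: [576.1, -167.3, 257.1]
ft_force: [1.2, -8.0, -3.1]
```

```bash
(python3 -m creep '[{"tx": -0.002},{"tx": -0.0015}]'; python3 -m creep '[{"tx": -0.002},{"tx": -0.0015}]';  python3 -m creep '[{"tx": -0.002},{"tx": -0.0015}]' ) | grep -E "pos|ft_force:|time"
```

```text
time: 20.87
tool_pos: [576.0, -166.6, 257.1]
ft_force: [1.7, -8.4, -2.3]
time: 21.03
tool_pos: [576.0, -166.4, 257.2]
ft_force: [1.5, -13.2, -3.7]
time: 21.2
tool_pos: [576.0, -166.2, 257.1]
ft_force: [3.1, -16.6, -5.4]
```

Converted, -0.25 mm / 200 = -0.0013.

```bash
(python3 -m creep '[{},{}]'; python3 -m creep '[{"tx": -0.0013},{},{}]' ) | grep -E "pos|ft_force:|time"
```

```text
time: 21.37
tool_pos: [576.0, -166.2, 257.1]
ft_force: [1.9, -15.2, -4.4]
time: 21.62
tool_pos: [576.0, -166.2, 257.1]
ft_force: [2.3, -16.8, -4.8]
```

Converted, -0.25 mm / 200 = -0.0013.

```bash
(python3 -m creep '[{"tx": -0.0013},{},{}]'; python3 -m creep '[{},{}]';python3 -m creep '[{},{}]' ) | grep -E "pos|ft_force:|time"
```

```text
time: 21.87
tool_pos: [576.0, -166.1, 257.2]
ft_force: [3.6, -18.5, -4.6]
time: 22.03
tool_pos: [576.0, -166.1, 257.1]
ft_force: [3.3, -17.9, -5.4]
time: 22.2
tool_pos: [576.0, -166.1, 257.1]
ft_force: [2.6, -17.6, -5.3]
```

Converted, -35 mm / 200 = -0.175, -30 mm / 200 = -0.15.

```bash
(python3 -m creep '[{},{},{},{},{},{}]'; python3 -m creep '[{"tx": 0.005},{"tx": 0.005},{"tx": 0.01},{"tx": 0.02},{"tx": 0.03},{"tx": 0.04},{"tx": 0.04},{}]'; python3 -m creep '[{"tz": -0.075},{"tz": -0.15},{"tz": -0.175},{"tx": 0.15,"tz": -0.175},{"tx": 0.15,"tz": -0.05},{"tx": 0.15},{"tx": 0.05},{}]';python3 -m creep '[{"tx": 0.15},{"tx": 0.175},{"tx": 0.175},{"tx": 0.175},{"tx": 0.1},{},{}]' ) | grep -E "pos|ft_force:|time"
python3 - <<'E'
from h import *
o=[]
for n,c,w,h in(("top",[567,-60,60],160,100),("scene",[567,-60,60],120,120)):
    im=grab_frame(n); np.save(f"pics/{n}5.npy",im);u,v=(proj(n,c)-[w//2,h//2]).astype(int)
    o.append(cv2.resize(im[v:v+h,u:u+w,::-1],(450,340) if n=="top" else (340,340),interpolation=cv2.INTER_CUBIC))
cv2.imwrite("pics/g7.png",np.hstack(o))
E
```

```text
time: 22.7
tool_pos: [576.0, -166.2, 257.1]
ft_force: [3.3, -18.3, -5.3]
time: 23.37
tool_pos: [578.0, -195.5, 257.0]
ft_force: [-0.5, -0.9, -0.2]
time: 24.03
tool_pos: [584.3, -293.3, 378.2]
ft_force: [-0.2, 0.0, -0.1]
time: 24.62
tool_pos: [595.1, -446.2, 377.1]
ft_force: [0.3, 0.8, -1.6]
```

View pics/g7.png

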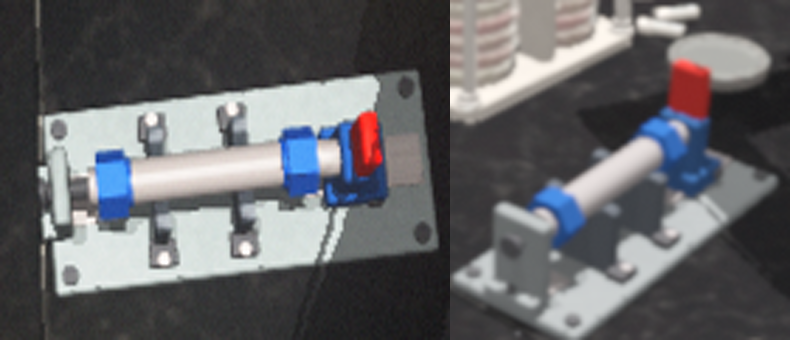

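The picture shows the front nut against the button at (95,187) and the pad against the rear nut at (320,160). The column is seated in both V-blocks and the robot is clear.

```bash
python3 -c "
from bench import *
print(close_job())"
```

```text
the job is handed in; nothing more can be done
None
```

The blue-nut column is seated in the V-blocks and clamped between pad and stop, pressed at about 10 N over sliding for roughly a second. The robot is clear and the job was handed in at about 25 s; no verdict was returned.

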